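# Close the dowel jar snug on the joiner's bench

## Robot

A 6-joint arm with a two-finger parallel gripper is mounted at the origin on the work surface. World frame = base frame: x ahead of the robot, y to its left, z up, the work surface at z = 0. Lengths are in mm, angles in rad, forces in N, time in s.
With the tool pointing down it reaches from about 275 to 750 mm from the base axis. Payload 10.2 kg.
Tool frame: the origin (TCP) lies at the very end of the fingers, on their centre line; the grasp point (between the pads) lies 19 mm behind it (ctrl.grip_depth is the distance from the TCP to the grasp point, in mm); z points along the fingers, x is the direction in which the jaws open and shut, and the axes are right-handed (so a half turn about z gives the same grasp; the last joint's range is limited). The gripper opens to 85 mm and grips with 20 to 120 N. Pads are 22 mm wide; open, the fingers measure 114 mm over their backs; the gripper's body (76 mm by 85 mm) begins 54 mm behind the grasp point. The pads swing forward as they close: fully open they stand 13 mm farther back than shut.
Start: joints at [-1.335, 0.313, 1.498, -0, 1.331, -0.223], TCP at [232.497, -470.719, 231.294] pointing down, gripper open.
Joint ranges: [-2.94, 2.94], [-0.97, 2.17], [0.19, 2.56], [-1.23, 4.37], [0.02, 3.11], [-2.88, 2.88]. Speed limits (rad/s): [2.39, 2.39, 3.01, 3.14, 3.14, 3.14].

## Interface

Orientations are given as a unit quaternion [w, x, y, z].
In Python, from rig import ctrl gives the robot as it stands.
- The arm moves only by the tool play_rows, never from a script. Its argument "motion" is a list of rows, each a list of 2 entries, a list of its own where there are three numbers: the shift along the tool's x, y, z in mm, then the turn, a rotation vector about the tool's x, y, z in degrees. A call has 1 to 20 rows; each row shifts and turns the commanded pose from where the row before left it, along the tool's axes as they then stand; what a row does not reach is not made up. A row lasts 1/12 s, in which the tool goes at most 41.7 mm and 7.16 degrees, less where a joint would pass 70% of its speed; a pose out of reach is approached as far as the arm can. A call with a gripper value outside its range is refused whole. "fingers" is the finger opening in mm, from 0 to 85.4, set as the call begins (left out, the last holds). The fingers move at their own pace and stop on an object; "squeeze" is the grip in N (left out, the last holds). Time passes only in rows, so rows that do not move let the fingers close. It gives the time, the measured TCP pose, the force and the opening at its end, in the units of the state.
- ctrl.sense(): the state, without advancing time (a new reading comes with each control period).
- ctrl.capture(name): name is "side" or "top" or "wrist"; returns the picture (480x640x3 uint8, red, green, blue); there is no depth.
- ctrl.get_calibration(name): a dict with "K" (3x3 intrinsics, pixels), "R" (3x3) and "t" (3): a world point X has camera coordinates R X + t; the wrist camera has in their place "tool_from_camera" (4x4, takes a point from camera to tool coordinates, whose origin is the TCP and whose axes are the tool frame's). Camera axes: x right, y down, z forward; pixel columns grow to the right and rows downward; lengths in mm; the calibration is good to about 2 mm. The wrist camera is an equidistant fisheye: a pixel r from the principal point sees the ray r / f radians off the axis. A picture is of the moment at which its call begins: read the wrist's pose just before it. get_calibration takes no time and is no camera call.
- ctrl.finish_job(): hands the job in, once; it reports no verdict.
Trained networks look in the newest picture that a camera, given by its name, has taken for a name from the list of things; names that differ only in an ending like _2 or _b are one class to them, and where a whole thing is asked for, a point or a joint stands for the part that bears it (a point fixed in the world has none). Each returns a list of dicts, best first, with "p" (0 to 1); they miss things now and then, are a little off and sometimes report something else, mostly with a low value. They report only what shows in the picture. A call takes as long as a camera call.
- ctrl.spot_in(camera, name): "position" ([column, row] as shares, 0 to 1, of the picture: columns of its width, rows of its height, amid what is visible of it).
The state is a dict: "time_s": time; "joints": joint angles; "dq": joint speeds; "tau": joint torques, N m; "eef_pos": TCP position; "ee_rot": TCP orientation; "force": force on the tool from outside, world axes, zero at the start; "wrist_torque": the same for the moment, N m; "grip_width": opening from 0.0 (shut) to 1.0 (fully open).
Only numpy, scipy, OpenCV 4.12 (cv2) and the standard library are available. Lean on these libraries where they do the work, as an engineer would, in place of code of your own. Each camera call takes 0.05 s, during which the arm holds its last target. There are 200 camera calls.

## Task

The square glass jar of dowels clamped in the bench vise is open: set its black lid gently on the neck and screw it down clockwise until it is snug, so that the rubber ring is firmly squeezed and keeps the dowels dry. Feel for the torque and stop when it has risen to snug; do not overtighten, which would crush the ring. Let go of the lid and leave everything else on the bench where it is.

Things in the scene. Friction and masses are not known exactly. Their poses are not given: they have to be found in the camera images.
- lid_mid (a point): Centre (half-way up) of the round black screw lid, 65 mm across, 22 mm high, 60 g, lying on the bench open side down; z is its axis, up. Its lower edge is 11 mm below this point, the inside of its top plate 8 mm above. Three small lugs stick inwards near the lower edge, 120 degrees apart, one of them on the +x side.
- lid_dot (a point): White dot on the lid's top, 25 mm from its axis towards the lid's +x: it marks one of the three lugs. To start the lid, bring this dot to the same bearing as the jar's dot, or 120 degrees from it, within 10 degrees: then the level lid drops straight down onto the rubber ring. Otherwise its lugs lie on the threads and it stands up to 9 mm too high.
- jar: Square clear glass jar, 70 x 70 mm, clamped upright in the vise. Origin: middle of its underside, on the bench; z up. Shoulder at 78 mm height; above it a round neck of 43 mm diameter. With the lid resting on the ring, the lid's centre is 100 mm (98.2 to 102.2) above the origin. The cork-lined jaws let the jar twist by about 4 degrees per N m; it springs back when let go.
- jar_mouth (a point): Middle of the mouth, on the jar's axis, 108 mm above its origin, axes as the jar's. A red-brown rubber ring, 45 mm across, lies on the neck's rim. Its top is nominally at this height, but rings differ: it may be 2.2 mm higher or 1.8 lower. The ring gives about 0.011 mm per N and is crushed above 33 N, also by pressing: lower the lid gently, drop it no more than 3 mm, press with no more than 15 N.
- jar_dot (a point): Blue dot on the jar's shoulder, 40 mm from the axis, at 45 degrees (anticlockwise from the jar's +x): it marks one of three 32 degree gaps between the three slanted threads. The others are at 165 and 285 degrees. From a gap the resting lid turns clockwise (from above) freely and level for 18 to 75 degrees, depending on the ring; then the threads draw it down 0.08 mm per degree.
- vise: Wooden twin-screw vise, fixed; origin and axes those of the jar; jaws 64 mm high, 220 mm long along y, two hand wheels on the -x side, 66 mm high. Once the threads bite, the torque about the jar's axis rises 0.03 to 0.08 N m per degree. Snug is 0.4 to 0.55 N m (about 18 to 26 N on the ring); 0.3 N m (14 N) is loose, 0.7 N m (33 N) overtight. Grip the lid with 40 N or more; it stays tight when let go.
- chisel_wide: bench chisel with a 24 mm blade, 260 mm long, lying at the far side; origin on the bench under its middle
- chisel_narrow: bench chisel with a 10 mm blade, 260 mm long, lying to the right, near the robot; origin on the bench under its middle
- mallet: wooden joiner's mallet, about 300 mm long, head 125 x 72 x 58 mm, lying at the far side; origin on the bench under its handle
- try_square: try square with dark wood stock and steel blade, 150 mm, lying flat to the left; origin on the bench under the stock
- marking_gauge: wooden marking gauge, 220 mm long, lying to the right; origin on the bench under its middle
- small_jar: small closed amber glass jar with a steel cap, 54 mm across, 72 mm high, standing to the left; it is not part of the job; origin in the middle of its underside
- dowel0: loose beech dowel, 10 mm thick, 45 mm long, lying to the left; origin on the bench under its middle
- dowel1: second loose dowel, the same

How it is judged:
By the outcome, as a careful person would: the job done as asked, in the order asked, and still so for the second after the job is handed in, with the robot touching nothing.
It also fails if it takes over 61 s, if anything falls off the work surface, if the arm or the gripper's body presses on something with over 40 N, if the wrist force passes 120 N, or if a joint passes its speed limit or range.

## Working session

There is one attempt and no reset: what is moved stays moved. The work goes in short steps, Python scripts to look and compute and a tool call to move; the robot and the scene stay as the last step left them, time stands still between calls to the robot, and variables do not carry over. Pictures are saved under pics/ and viewed, about 8 in all and at most 12, crops included, and the job is handed in when it is done.

Besides the shell and the picture viewer there is one more tool, called after "Call:" by a JSON object that holds its "name" and its "arguments", one argument or row to a line. play_rows: Moves the arm, as the interface text tells. Its arguments: {"type":"object","properties":{"motion":{"type":"array"},"fingers":{"type":"number"},"squeeze":{"type":"number"}},"required":["motion"]}

```bash
mkdir -p pics; ls; cat > h.py <<'E'
from rig import ctrl
import numpy as np, cv2
from scipy.spatial.transform import Rotation as Rn
def ray(cam,u,v,st=None):
    c=ctrl.get_calibration(cam);K=np.array(c["K"])
    x=(u-K[0,2])/K[0,0];y=(v-K[1,2])/K[1,1]
    if cam=="wrist":
        th=np.hypot(x,y);d=np.array([x/th*np.sin(th),y/th*np.sin(th),np.cos(th)]) if th>0 else np.array([0,0,1.])
        T=np.array(c["tool_from_camera"]);q=st["ee_rot"];R=Rn.from_quat([q[1],q[2],q[3],q[0]]).as_matrix()
        return np.array(st["eef_pos"])+R@T[:3,3],R@T[:3,:3]@d
    R=np.array(c["R"]);t=np.array(c["t"]);return -R.T@t,R.T@np.array([x,y,1.])
def atz(cam,u,v,z,st=None):
    o,d=ray(cam,u,v,st);return o+d*(z-o[2])/d[2]
def save(im,n): cv2.imwrite(f"pics/{n}.png",im[:,:,::-1])
E
python3 - <<'E'
from h import *
print(ctrl.sense())
Z=dict(lid_mid=11,lid_dot=22,jar_mouth=108,jar_dot=78,vise=64,small_jar=72)
for cam in("top","side"):
    im=ctrl.capture(cam);save(im,cam)
    for n in Z:
        r=ctrl.spot_in(cam,n)[:2]
        for k in r:
            u,v=k["position"][0]*640,k["position"][1]*480
            print(cam,n,round(k["p"],2),round(u),round(v),atz(cam,u,v,Z[n]).round(1))
E
```

```text
pics
{'time_s': 0.0, 'joints': array([-1.33541475e+00,  3.13467279e-01,  1.49844755e+00,  5.62275241e-06,
        1.33101954e+00, -2.23437428e-01]), 'dq': array([ 0.0007527 , -0.00033947, -0.00079732,  0.00053464,  0.00082624,
        0.00035121]), 'tau': array([-5.05394928e-04, -4.12260211e+01, -2.59742153e+01, -2.22077460e-04,
        4.17216957e-03, -4.15690650e-06]), 'eef_pos': array([ 232.42640252, -470.45169398,  230.72230433]), 'ee_rot': array([-4.73467576e-04,  8.49378512e-01, -5.27783756e-01, -4.75272012e-04]), 'force': array([-0.6226161 ,  0.37021157, -0.34264953]), 'wrist_torque': array([-0.03522187,  0.00171223,  0.04636395]), 'grip_width': 1.0027853261266595}
top lid_mid 0.85 415 255 [ 533.3 -217.6   11. ]
top jar_mouth 0.83 272 248 [542.2 123.6 108. ]
top jar_dot 0.65 271 247 [546.  127.7  78. ]
top vise 0.63 274 236 [573.4 122.8  64. ]
top small_jar 0.92 140 237 [570.1 437.4  72. ]
side lid_mid 0.83 367 230 [ 517.2 -207.3   11. ]
side lid_dot 0.72 366 230 [ 515.9 -197.2   22. ]
side jar_mouth 0.64 286 290 [528.4 159.7 108. ]
side jar_dot 0.79 286 288 [547.3 138.6  78. ]
side jar_dot 0.46 237 394 [452.6 428.1  78. ]
side vise 0.83 287 299 [530.9 156.4  64. ]
side vise 0.34 237 397 [452.6 429.1  64. ]
side small_jar 0.98 194 380 [554.7 459.7  72. ]
side small_jar 0.57 365 230 [ 498.5 -156.4   72. ]
```

View pics/top.png

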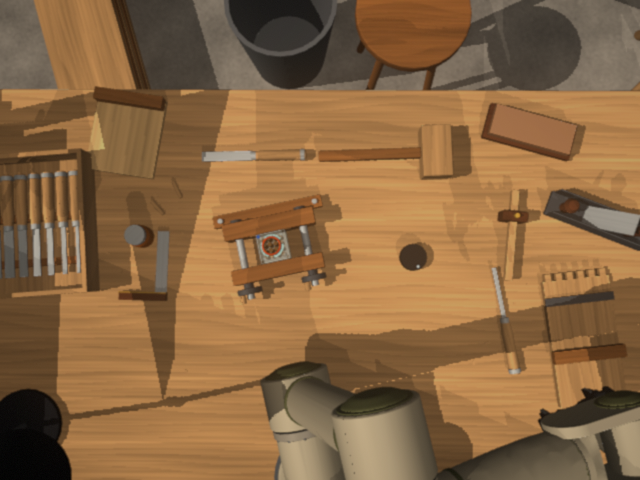

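View pics/side.png

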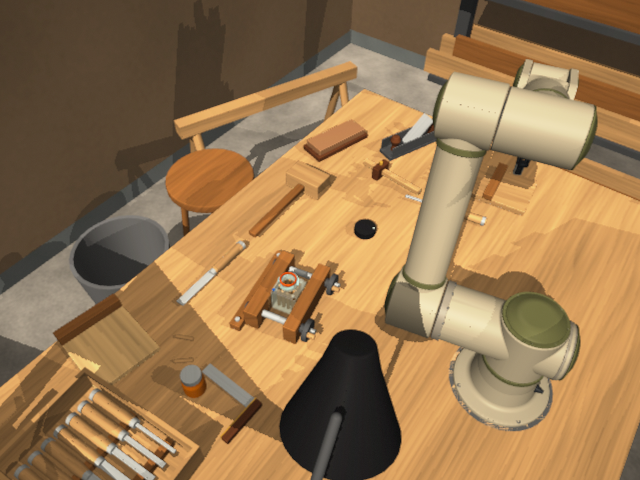

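The top picture shows the lid at (413,257) with its dot to the lower right, and the jar mouth at (272,246) in a vise tilted about 10–15°. The side picture agrees. I'll go above the lid.

Call:
{"name": "play_rows", "arguments": {
  "motion": [
    [[-10, -38, 3], [0, 0, 0]],
    [[-10, -38, 3], [0, 0, 0]],
    [[-10, -38, 3], [0, 0, 0]],
    [[-10, -38, 3], [0, 0, 0]],
    [[-10, -38, 3], [0, 0, 0]],
    [[-10, -38, 3], [0, 0, 0]],
    [[-10, -38, 3], [0, 0, 0]],
    [[-10, -38, 3], [0, 0, 0]],
    [[-10, -38, 3], [0, 0, 0]],
    [[-10, -38, 3], [0, 0, 0]],
    [[0, 0, 0], [0, 0, 0]],
    [[0, 0, 0], [0, 0, 0]]
  ],
  "fingers": 85
}}

```text
time_s: 1.7
eef_pos: [529.7, -211.4, 200.8]
ee_rot: [0.0, 0.85, -0.526, -0.0]
force: [0.4, 0.2, -0.4]
grip_width: 0.999
```

```bash
python3 - <<'E'
from h import *
s=ctrl.sense();print(s["time_s"],s["joints"].round(3),s["eef_pos"],s["ee_rot"].round(4),ctrl.grip_depth,s["force"])
im=ctrl.capture("wrist");save(im,"w1")
c=ctrl.get_calibration("wrist");print(np.array(c["K"]),np.array(c["tool_from_camera"]).round(3))
for n,z in dict(lid_mid=22,lid_dot=22,jar_mouth=108,jar_dot=78).items():
    for k in ctrl.spot_in("wrist",n)[:2]:
        u,v=k["position"][0]*640,k["position"][1]*480
        print(n,round(k["p"],2),round(u,1),round(v,1),atz("wrist",u,v,z,s).round(1))
E
```

```text
1.7 [-0.585  0.437  1.402 -0.     1.303  0.524] [ 529.69539214 -211.37259395  200.80093947] [ 0.000e+00  8.502e-01 -5.264e-01 -4.000e-04] 18.700000000000003 [ 0.35812516  0.23507541 -0.43565797]
[[371.64829954   0.         320.67101293]
 [  0.         371.64829954 242.29225343]
 [  0.           0.           1.        ]] [[ 1.00000e+00  0.00000e+00  0.00000e+00 -9.46000e-01]
 [-1.00000e-03  9.64000e-01  2.67000e-01 -6.80460e+01]
 [-0.00000e+00 -2.67000e-01  9.64000e-01 -1.42387e+02]
 [ 0.00000e+00  0.00000e+00  0.00000e+00  1.00000e+00]]
lid_mid 0.73 322.2 217.3 [ 531.6 -210.8   22. ]
lid_dot 0.96 318.6 219.5 [ 528.4 -208.9   22. ]
jar_mouth 0.96 36.5 66.7 [560.   51.4 108. ]
jar_mouth 0.22 492.1 31.6 [ 715.6 -246.9  108. ]
jar_dot 0.84 34.6 64.5 [557.4  84.4  78. ]
```

View pics/w1.png

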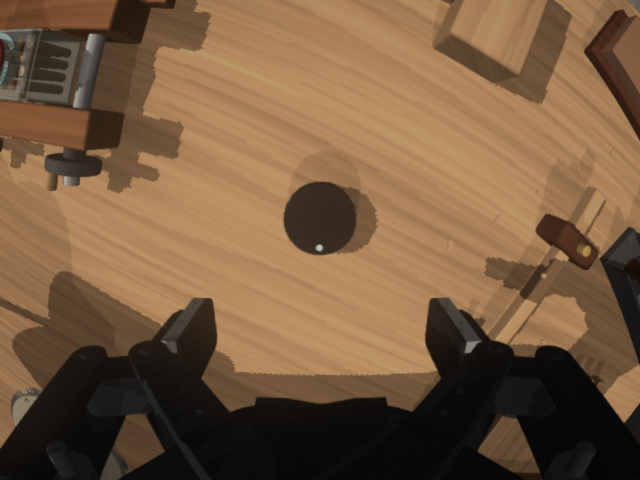

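The wrist picture shows the lid centre at about (320,217) and its dot at (319,247), so the dot lies along tool +y, bearing ≈206°. Next I look at the jar from the same relative height, with the wrist pre-turned anticlockwise to leave range for screwing.

Call:
{"name": "play_rows", "arguments": {
  "motion": [
    [[-29.4, -16, -8.5], [0, 0, 0]],
    [[-29.4, -16, -8.5], [0, 0, 0]],
    [[-29.4, -16, -8.5], [0, 0, 0]],
    [[-29.4, -16, -8.5], [0, 0, 0]],
    [[-29.4, -16, -8.5], [0, 0, 0]],
    [[-29.4, -16, -8.5], [0, 0, 0]],
    [[-29.4, -16, -8.5], [0, 0, 0]],
    [[-29.4, -16, -8.5], [0, 0, 0]],
    [[-29.4, -16, -8.5], [0, 0, 0]],
    [[-29.4, -16, -8.5], [0, 0, 0]],
    [[0, 0, 0], [0, 0, -7]],
    [[0, 0, 0], [0, 0, -7]],
    [[0, 0, 0], [0, 0, -7]],
    [[0, 0, 0], [0, 0, -7]],
    [[0, 0, 0], [0, 0, -7]],
    [[0, 0, 0], [0, 0, -7]],
    [[0, 0, 0], [0, 0, -7]],
    [[0, 0, 0], [0, 0, -7]],
    [[0, 0, 0], [0, 0, -7]],
    [[0, 0, 0], [0, 0, -7]]
  ]
}}

```text
time_s: 3.62
eef_pos: [542.2, 120.7, 286.5]
ee_rot: [0.0, 0.998, 0.057, 0.0]
force: [0.3, -0.3, -0.6]
grip_width: 0.993
```

Call:
{"name": "play_rows", "arguments": {
  "motion": [
    [[0, 0, 0], [0, 0, 0]],
    [[0, 0, 0], [0, 0, 0]],
    [[0, 0, 0], [0, 0, 0]]
  ]
}}

```text
time_s: 3.87
eef_pos: [542.2, 121.2, 286.4]
ee_rot: [0.0, 0.999, 0.053, 0.0]
force: [0.3, 1.0, 0.3]
grip_width: 0.993
```

```bash
python3 - <<'E'
from h import *
s=ctrl.sense();print(s["time_s"],s["joints"].round(3),s["eef_pos"],s["ee_rot"].round(4))
im=ctrl.capture("wrist")
for n,z in dict(jar_mouth=108,jar_dot=78).items():
    for k in ctrl.spot_in("wrist",n)[:2]:
        u,v=k["position"][0]*640,k["position"][1]*480
        print(n,round(k["p"],2),round(u,1),round(v,1),atz("wrist",u,v,z,s).round(1))
cv2.imwrite("pics/w2raw.png",im[:,:,::-1])
save(cv2.resize(im[110:320,200:440],None,fx=2.8,fy=2.8,interpolation=cv2.INTER_CUBIC),"w2")
np.save("s2.npy",s,allow_pickle=True)
E
```

```text
3.8667 [ 0.009  0.35   1.305  0.     1.487 -0.096] [542.15771919 121.21139311 286.4186226 ] [0.000e+00 9.986e-01 5.270e-02 1.000e-04]
jar_mouth 0.56 328.5 205.7 [547.9 134.8 108. ]
jar_dot 0.61 324.8 205.5 [545.6 129.5  78. ]
```

View pics/w2.png

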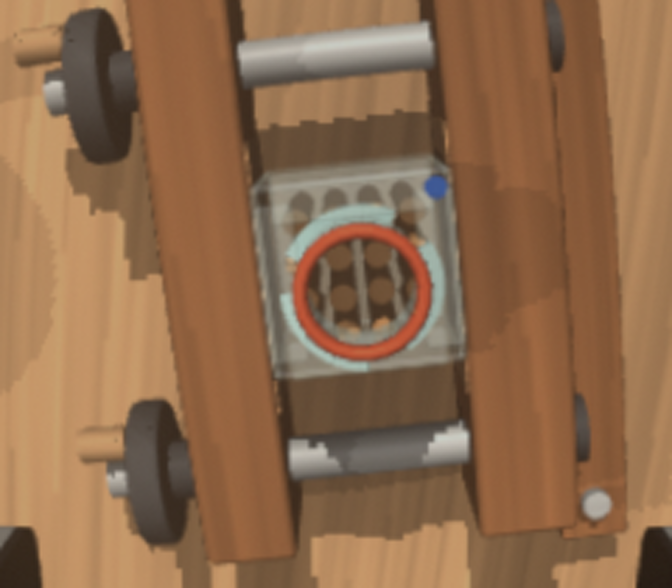

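The picture shows the ring centre near raw pixel (329,214) and the blue dot near (356,177). I'll segment both by colour.

```bash
cat >> h.py <<'E'
def blob(mask,c,r=60):
    m=np.zeros_like(mask,np.uint8);v,u=np.nonzero(mask)
    k=np.hypot(u-c[0],v-c[1])<r;return np.c_[u[k],v[k]].astype(np.float32)
def centre(P,cam,z,s):
    """circle fit in the world plane z of the convex hull of pixels"""
    from scipy.optimize import least_squares
    H=cv2.convexHull(P)[:,0];W=np.array([atz(cam,u,v,z,s)[:2] for u,v in H])
    f=least_squares(lambda p:np.hypot(*(W-p[:2]).T)-p[2],[*W.mean(0),30],loss="soft_l1")
    return f.x,np.abs(f.fun).mean()
E
python3 - <<'E'
from h import *
s=np.load("s2.npy",allow_pickle=True).item()
im=cv2.imread("pics/w2raw.png");hsv=cv2.cvtColor(im,cv2.COLOR_BGR2HSV).astype(int);h,S,V=hsv[...,0],hsv[...,1],hsv[...,2]
red=((h<8)|(h>174))&(S>170)&(V>120)
P=blob(red,(329,214),30);c,e=centre(P,"wrist",107,s);print("ring",len(P),c.round(2),e)
b=blob((h>105)&(h<130)&(S>120),(356,177),12);print(len(b),b.mean(0))
d=atz("wrist",*b.mean(0),78,s);print("dot",d,np.hypot(*(d[:2]-c[:2])),np.degrees(np.arctan2(*(d[:2]-c[:2])[::-1])))
o,_=ray("wrist",320,240,s);print("cam",o)
E
```

```text
ring 483 [549.22 127.09  21.09] 0.20214565808623877
40 [355.2   176.075]
dot [571.12619899 160.82866996  78.        ] 40.228762510373045 56.99824449558717
cam [534.85795132 189.56500427 428.80532501]
```

Call:
{"name": "play_rows", "arguments": {
  "motion": [
    [[-5.3, 33.3, 8.6], [0, 0, 0]],
    [[-5.3, 33.3, 8.6], [0, 0, 0]],
    [[-5.3, 33.3, 8.6], [0, 0, 0]],
    [[-5.3, 33.3, 8.6], [0, 0, 0]],
    [[-5.3, 33.3, 8.6], [0, 0, 0]],
    [[-5.3, 33.3, 8.6], [0, 0, 0]],
    [[-5.3, 33.3, 8.6], [0, 0, 0]],
    [[-5.3, 33.3, 8.6], [0, 0, 0]],
    [[-5.3, 33.3, 8.6], [0, 0, 0]],
    [[-5.3, 33.3, 8.6], [0, 0, 0]],
    [[0, 0, 0], [0, 0, 0]],
    [[0, 0, 0], [0, 0, 0]],
    [[0, 0, 0], [0, 0, 0]]
  ]
}}

```text
time_s: 5.1
eef_pos: [526.0, -214.8, 200.4]
ee_rot: [-0.0, 0.999, 0.054, 0.0]
force: [-0.1, -0.4, -0.6]
grip_width: 0.99
```

```bash
cat >> h.py <<'E'
def lid(im,s,c,z,r=60):
    g=im.max(axis=2).astype(int);n,L,st,ce=cv2.connectedComponentsWithStats((g<60).astype(np.uint8))
    l=L[int(c[1])+4,int(c[0])];v,u=np.nonzero(L==l);P=np.c_[u,v].astype(np.float32)
    cc,e=centre(P,"wrist",z,s)
    w=blob(g>130,c,30);d=atz("wrist",*w.mean(0),z,s)
    dd=d[:2]-cc[:2];return cc.round(2),e,len(w),np.hypot(*dd),np.degrees(np.arctan2(dd[1],dd[0]))
E
python3 - <<'E'
from h import *
s=ctrl.sense();print(s["time_s"],s["joints"].round(3),s["eef_pos"],s["ee_rot"].round(4))
im=ctrl.capture("wrist");save(im,"w3")
k=ctrl.spot_in("wrist","lid_mid")[0];c=np.array(k["position"])*[640,480];print(c,k["p"])
print(lid(im,s,c,22))
E
```

```text
5.1 [-0.594  0.432  1.411  0.     1.299 -0.703] [ 526.00282373 -214.76188892  200.42531821] [-1.000e-04  9.985e-01  5.450e-02  1.000e-04]
[325.888 215.184] 0.78
(array([ 528.39, -209.  ,   31.62]), np.float64(0.3828198686911025), 13, np.float64(24.16024555707279), np.float64(-153.1074206969176))
```

Call:
{"name": "play_rows", "arguments": {
  "motion": [
    [[1, -1.8, 25], [0, 0, 0]],
    [[1, -1.8, 30], [0, 0, 0]],
    [[1.2, -1.7, 30], [0, 0, 0]],
    [[0, 0, 30], [0, 0, 0]],
    [[0, 0, 30], [0, 0, 0]],
    [[0, 0, 20], [0, 0, 0]],
    [[0, 0, 15], [0, 0, 0]],
    [[0, 0, 10], [0, 0, 0]],
    [[0, 0, 5], [0, 0, 0]],
    [[0, 0, 0], [0, 0, 0]],
    [[0, 0, 0], [0, 0, 0]]
  ]
}}

```text
time_s: 6.12
eef_pos: [529.1, -209.5, 6.1]
ee_rot: [0.0, 0.998, 0.055, 0.001]
force: [0.2, -0.3, 0.7]
grip_width: 0.999
```

Call:
{"name": "play_rows", "arguments": {
  "motion": [
    [[0, 0, 2], [0, 0, 0]],
    [[0, 0, 2], [0, 0, 0]],
    [[0, 0, 2], [0, 0, 0]],
    [[0, 0, 0], [0, 0, 0]]
  ]
}}

```text
time_s: 6.45
eef_pos: [528.5, -209.5, -0.8]
ee_rot: [-0.0, 0.998, 0.055, -0.0]
force: [0.7, 0.3, 0.1]
grip_width: 0.995
```

```bash
python3 - <<'E'
from h import *
s=ctrl.sense();print(s["time_s"],s["eef_pos"],s["force"])
im=ctrl.capture("wrist");save(im,"w4")
E
```

```text
6.45 [ 528.4561301  -209.48254339   -0.82566061] [0.65928787 0.30920234 0.09450968]
```

View pics/w4.png

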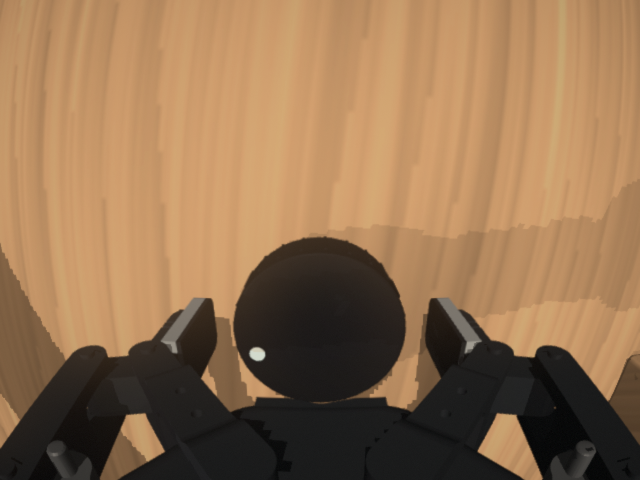

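Lid sits centred between the pads (centre ≈(320,320)), nothing touches. Going slightly lower and closing.

Call:
{"name": "play_rows", "arguments": {
  "motion": [
    [[0, 0, 2], [0, 0, 0]],
    [[0, 0, 0], [0, 0, 0]]
  ]
}}

```text
time_s: 6.67
eef_pos: [528.5, -209.5, -2.9]
ee_rot: [-0.0, 0.998, 0.055, -0.0]
force: [-0.2, -0.3, -0.8]
grip_width: 0.995
```

Call:
{"name": "play_rows", "arguments": {
  "motion": [
    [[0, 0, 0], [0, 0, 0]],
    [[0, 0, 0], [0, 0, 0]],
    [[0, 0, 0], [0, 0, 0]],
    [[0, 0, 0], [0, 0, 0]],
    [[0, 0, 0], [0, 0, 0]],
    [[0, 0, 0], [0, 0, 0]],
    [[0, 0, 0], [0, 0, 0]],
    [[0, 0, 0], [0, 0, 0]]
  ],
  "fingers": 55,
  "squeeze": 70
}}

```text
time_s: 7.33
eef_pos: [528.8, -209.6, -1.9]
ee_rot: [0.0, 0.998, 0.055, 0.0]
force: [-1.7, 1.1, 6.9]
grip_width: 0.738
```

```bash
python3 - <<'E'
from h import *
s=ctrl.sense();print(s["time_s"],s["eef_pos"],s["force"],s["wrist_torque"],s["grip_width"]*85.4)
im=ctrl.capture("wrist");save(im,"w5")
E
```

```text
7.3333 [ 528.77010082 -209.6323749    -1.92446866] [-1.74556231  1.05298603  6.89851328] [ 0.20524245  0.40398824 -0.01091599] 63.038028382084015
```

View pics/w5.png

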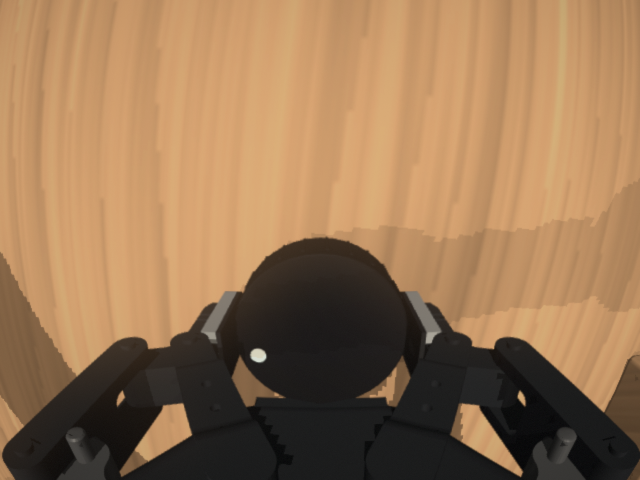

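```bash
python3 - <<'E'
from h import *
s=ctrl.sense();im=cv2.imread("pics/w5.png");g=im.max(axis=2)
w=blob(g>150,(258,355),10);d=atz("wrist",*w.mean(0),22,s)[:2];print(len(w),w.mean(0),d,d-np.array(s["eef_pos"])[:2])
# top plate outline: hull of dark pixels is fingers too; use given edge pixels
for u,v in((322,401),(237,325),(407,325),(322,238)): print(u,v,atz("wrist",u,v,22,s)[:2].round(1))
for u,v in((322,238),): print(atz("wrist",u,v,0,s)[:2].round(1))
print(d-25*np.array([np.cos(np.radians(206.9)),np.sin(np.radians(206.9))]))
E
```

```text
161 [257.91925 355.03726] [ 506.1910544  -220.52050975] [-22.55905293 -10.88736416]
322 401 [ 532.7 -240. ]
237 325 [ 497.9 -208.5]
407 325 [ 559.8 -201.8]
322 238 [ 525.2 -172.5]
[ 525.9 -178.3]
[ 528.48599264 -209.20964202]
```

Grip is centred: dot-derived lid centre agrees with the TCP within 0.5 mm, dot bearing 206.3°. I lift, carry to the jar at (549.2, 127.1) and turn 29.3° clockwise to bring the dot to bearing 177° (a gap).

Call:
{"name": "play_rows", "arguments": {
  "motion": [
    [[0, 0, -10], [0, 0, 0]],
    [[0, 0, -35], [0, 0, 0]],
    [[0, 0, -40], [0, 0, 0]],
    [[0, 0, -40], [0, 0, 0]],
    [[0, 0, -25], [0, 0, 0]],
    [[3.7, -20.5, 0], [0, 0, 0]],
    [[6, -35, 0], [0, 0, 0]],
    [[6, -35, 0], [0, 0, 0]],
    [[6, -35, 0], [0, 0, 0]],
    [[6, -35, 0], [0, 0, 0]],
    [[6, -35, 0], [0, 0, 0]],
    [[6, -35, 0], [0, 0, 0]],
    [[6, -35, 0], [0, 0, 0]],
    [[6, -35, 0], [0, 0, 0]],
    [[5.2, -32, 0], [0, 0, 0]],
    [[0, 0, 0], [0, 0, 5.9]],
    [[0, 0, 0], [0, 0, 5.9]],
    [[0, 0, 0], [0, 0, 5.9]],
    [[0, 0, 0], [0, 0, 5.8]],
    [[0, 0, 0], [0, 0, 5.8]]
  ]
}}

```text
time_s: 9.05
eef_pos: [548.6, 127.3, 147.8]
ee_rot: [-0.0, 0.979, -0.202, 0.0]
force: [-0.1, -0.6, -1.4]
grip_width: 0.739
```

Call:
{"name": "play_rows", "arguments": {
  "motion": [
    [[0, 0, 0], [0, 0, 0]],
    [[0, 0, 0], [0, 0, 0]],
    [[0, 0, 0], [0, 0, 0]],
    [[0, 0, 0], [0, 0, 0]]
  ]
}}

```text
time_s: 9.38
eef_pos: [548.7, 127.2, 147.5]
ee_rot: [-0.0, 0.98, -0.198, 0.0]
force: [0.1, -0.3, -0.7]
grip_width: 0.737
```

```bash
cat >> h.py <<'E'
def bearing(s):
    q=s["ee_rot"];R=Rn.from_quat([q[1],q[2],q[3],q[0]]).as_matrix();return np.degrees(np.arctan2(R[1,0],R[0,0])),R
E
python3 - <<'E'
from h import *
s=ctrl.sense();b,R=bearing(s)
print(s["time_s"],s["joints"].round(3),s["eef_pos"].round(2),s["force"].round(2),s["wrist_torque"].round(3),b,s["grip_width"]*85.4)
print("move tool",R.T@(np.array([549.2,127.1,s["eef_pos"][2]])-s["eef_pos"]),"tilt",R[:,2])
im=ctrl.capture("wrist");save(im,"w6");g=im.max(axis=2)
w=blob(g>150,(258,355),25);z=s["eef_pos"][2]+23.9
d=atz("wrist",*w.mean(0),z,s)[:2]-s["eef_pos"][:2];print(len(w),w.mean(0),d,np.hypot(*d),np.degrees(np.arctan2(d[1],d[0])))
E
```

```text
9.3833 [ 0.02   0.472  1.495 -0.     1.174  0.42 ] [548.69 127.22 147.47] [ 0.09 -0.34 -0.68] [-0.007  0.008  0.04 ] -22.89786186012383 62.91701001334779
move tool [ 5.14028740e-01 -9.19917494e-02  7.29346451e-05] tilt [ 1.37617323e-04 -2.46737161e-05 -9.99999990e-01]
352 [250.19034 362.83807] [-30.01714367  -0.58704769] 30.02288359265377 -178.87960467486073
```

View pics/w6.png

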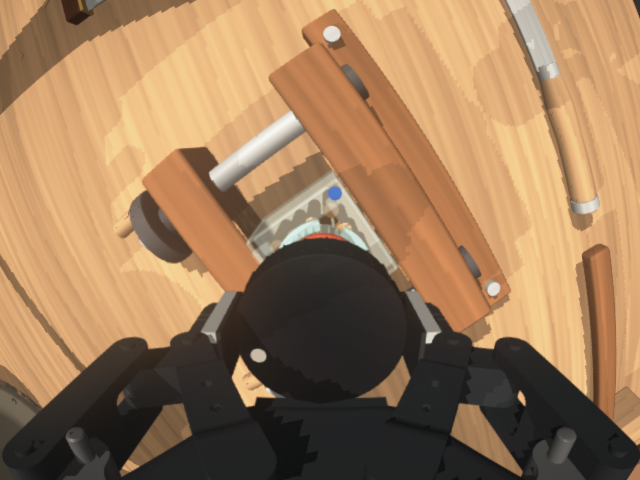

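The dot is unchanged in hand at (258,355), the lid is level, and the jar lies under it with the blue dot at (335,193). Now lowering.

Call:
{"name": "play_rows", "arguments": {
  "motion": [
    [[0.5, 0, 12], [0, 0, 0]],
    [[0, 0, 15], [0, 0, 0]],
    [[0, 0, 12], [0, 0, 0]],
    [[0, 0, 7], [0, 0, 0]],
    [[0, 0, 4], [0, 0, 0]],
    [[0, 0, 2.5], [0, 0, 0]],
    [[0, 0, 1], [0, 0, 0]],
    [[0, 0, 0], [0, 0, 0]],
    [[0, 0, 0], [0, 0, 0]]
  ]
}}

```text
time_s: 10.18
eef_pos: [549.4, 127.1, 94.3]
ee_rot: [-0.0, 0.98, -0.199, 0.0]
force: [0.4, 0.7, -0.5]
grip_width: 0.736
```

Call:
{"name": "play_rows", "arguments": {
  "motion": [
    [[0, 0, 0.7], [0, 0, 0]],
    [[0, 0, 0.7], [0, 0, 0]],
    [[0, 0, 0.7], [0, 0, 0]],
    [[0, 0, 0.7], [0, 0, 0]],
    [[0, 0, 0], [0, 0, 0]],
    [[0, 0, 0], [0, 0, 0]]
  ]
}}

```text
time_s: 10.68
eef_pos: [549.2, 127.0, 91.0]
ee_rot: [0.0, 0.98, -0.199, -0.0]
force: [-0.1, -0.4, -0.1]
grip_width: 0.736
```

Call:
{"name": "play_rows", "arguments": {
  "motion": [
    [[0, 0, 0.6], [0, 0, 0]],
    [[0, 0, 0.6], [0, 0, 0]],
    [[0, 0, 0.6], [0, 0, 0]],
    [[0, 0, 0], [0, 0, 0]],
    [[0, 0, 0], [0, 0, 0]]
  ]
}}

```text
time_s: 11.1
eef_pos: [549.1, 127.0, 89.2]
ee_rot: [0.0, 0.98, -0.199, -0.0]
force: [0.4, -0.3, -0.9]
grip_width: 0.742
```

Call:
{"name": "play_rows", "arguments": {
  "motion": [
    [[0, 0, 0.6], [0, 0, 0]],
    [[0, 0, 0.6], [0, 0, 0]],
    [[0, 0, 0], [0, 0, 0]],
    [[0, 0, 0], [0, 0, 0]]
  ]
}}

```text
time_s: 11.43
eef_pos: [549.1, 127.0, 87.9]
ee_rot: [-0.0, 0.98, -0.199, -0.0]
force: [-0.7, -0.2, -0.1]
grip_width: 0.735
```

Call:
{"name": "play_rows", "arguments": {
  "motion": [
    [[0, 0, 0.5], [0, 0, 0]],
    [[0, 0, 0.5], [0, 0, 0]],
    [[0, 0, 0], [0, 0, 0]],
    [[0, 0, 0], [0, 0, 0]]
  ]
}}

```text
time_s: 11.77
eef_pos: [549.1, 127.1, 87.0]
ee_rot: [-0.0, 0.98, -0.199, -0.0]
force: [0.0, -0.1, -0.8]
grip_width: 0.736
```

Call:
{"name": "play_rows", "arguments": {
  "motion": [
    [[0, 0, 0.4], [0, 0, 0]],
    [[0, 0, 0.4], [0, 0, 0]],
    [[0, 0, 0], [0, 0, 0]],
    [[0, 0, 0], [0, 0, 0]]
  ]
}}

```text
time_s: 12.1
eef_pos: [549.2, 127.0, 86.3]
ee_rot: [-0.0, 0.98, -0.199, 0.0]
force: [-0.5, 0.3, 1.3]
grip_width: 0.737
```

Call:
{"name": "play_rows", "arguments": {
  "motion": [
    [[0, 0, 0.3], [0, 0, 0]],
    [[0, 0, 0.3], [0, 0, 0]],
    [[0, 0, 0], [0, 0, 0]],
    [[0, 0, 0], [0, 0, 0]]
  ]
}}

```text
time_s: 12.43
eef_pos: [549.3, 127.1, 86.1]
ee_rot: [-0.0, 0.98, -0.199, 0.0]
force: [-2.7, -0.5, 5.2]
grip_width: 0.737
```

```bash
python3 - <<'E'
from h import *
s=ctrl.sense();print(s["eef_pos"].round(2),s["force"].round(2),s["wrist_torque"].round(3),bearing(s)[0])
E
```

```text
[549.3  127.07  86.1 ] [-2.68 -0.49  5.17] [ 0.001  0.256 -0.004] -23.00984408489454
```

Contact at TCP z ≈ 86.2, i.e. lid centre ≈ 99.1 mm, within the range for resting on the ring, so the lid dropped into the gap. I now turn clockwise through the free part.

Call:
{"name": "play_rows", "arguments": {
  "motion": [
    [[-0.3, 0, 0], [0, 0, 3]],
    [[0, 0, 0], [0, 0, 5]],
    [[0, 0, 0], [0, 0, 5]],
    [[0, 0, 0], [0, 0, 5]],
    [[0, 0, 0], [0, 0, 0]],
    [[0, 0, 0], [0, 0, 0]]
  ]
}}

```text
time_s: 12.93
eef_pos: [549.3, 127.2, 86.1]
ee_rot: [-0.0, 0.937, -0.349, 0.001]
force: [0.5, 0.0, 5.3]
grip_width: 0.734
```

```bash
cat > r.py <<'E'
from h import *
s=ctrl.sense();b,R=bearing(s);print(s["time_s"],s["eef_pos"].round(2),s["force"].round(2),s["wrist_torque"].round(3),"bearing",b.round(2),"j6",s["joints"][5].round(3),s["grip_width"]*85.4)
print("back to axis, tool:",(R.T@(np.array([549.2,127.1,s["eef_pos"][2]])-s["eef_pos"])).round(2))
E
python3 r.py
```

```text
12.9333 [549.33 127.18  86.12] [0.48 0.   5.27] [-0.042 -0.025 -0.059] bearing -40.87 j6 0.733 62.690323226555265
back to axis, tool: [-0.04  0.15 -0.  ]
```

Call:
{"name": "play_rows", "arguments": {
  "motion": [
    [[0, 0, 0], [0, 0, 4]],
    [[0, 0, 0], [0, 0, 4]],
    [[0, 0, 0], [0, 0, 4]],
    [[0, 0, 0], [0, 0, 0]],
    [[0, 0, 0], [0, 0, 0]]
  ]
}}

```text
time_s: 13.35
eef_pos: [549.3, 127.2, 86.1]
ee_rot: [-0.0, 0.896, -0.445, 0.001]
force: [-0.1, -0.7, 6.0]
grip_width: 0.738
```

```bash
python3 r.py
```

```text
13.35 [549.35 127.15  86.15] [-0.08 -0.67  6.01] [ 0.026 -0.033 -0.058] bearing -52.85 j6 0.942 63.003927024787686
back to axis, tool: [-0.04  0.15 -0.  ]
```

Call:
{"name": "play_rows", "arguments": {
  "motion": [
    [[0, 0, 0], [0, 0, 3]],
    [[0, 0, 0], [0, 0, 3]],
    [[0, 0, 0], [0, 0, 0]],
    [[0, 0, 0], [0, 0, 0]]
  ]
}}

```text
time_s: 13.68
eef_pos: [549.3, 127.2, 86.1]
ee_rot: [-0.0, 0.871, -0.491, 0.001]
force: [0.1, 1.1, 5.5]
grip_width: 0.738
```

```bash
python3 r.py
```

```text
13.6833 [549.33 127.15  86.13] [0.07 1.13 5.47] [ 0.041  0.022 -0.036] bearing -58.85 j6 1.047 63.051632211925124
back to axis, tool: [-0.02  0.14 -0.  ]
```

Call:
{"name": "play_rows", "arguments": {
  "motion": [
    [[0, 0, 0], [0, 0, 3]],
    [[0, 0, 0], [0, 0, 3]],
    [[0, 0, 0], [0, 0, 0]],
    [[0, 0, 0], [0, 0, 0]]
  ]
}}

```text
time_s: 14.02
eef_pos: [549.3, 127.1, 86.1]
ee_rot: [-0.0, 0.844, -0.536, 0.001]
force: [-0.9, 1.1, 5.7]
grip_width: 0.734
```

```bash
python3 r.py
```

```text
14.0167 [549.32 127.14  86.11] [-0.89  1.06  5.74] [-0.086  0.015  0.005] bearing -64.85 j6 1.152 62.67680679944934
back to axis, tool: [-0.02  0.12 -0.  ]
```

Call:
{"name": "play_rows", "arguments": {
  "motion": [
    [[0, 0, 0], [0, 0, 3]],
    [[0, 0, 0], [0, 0, 2]],
    [[0, 0, 0], [0, 0, 0]],
    [[0, 0, 0], [0, 0, 0]]
  ]
}}

```text
time_s: 14.35
eef_pos: [549.3, 127.1, 86.1]
ee_rot: [-0.0, 0.82, -0.572, 0.001]
force: [0.1, -0.1, 5.5]
grip_width: 0.737
```

```bash
python3 r.py
```

```text
14.35 [549.35 127.13  86.15] [ 0.12 -0.08  5.52] [-0.021  0.048 -0.   ] bearing -69.84 j6 1.239 62.930455502789975
back to axis, tool: [-0.02  0.15 -0.  ]
```

Call:
{"name": "play_rows", "arguments": {
  "motion": [
    [[0, 0, 0], [0, 0, 2]],
    [[0, 0, 0], [0, 0, 2]],
    [[0, 0, 0], [0, 0, 0]],
    [[0, 0, 0], [0, 0, 0]]
  ]
}}

```text
time_s: 14.68
eef_pos: [549.3, 127.1, 86.1]
ee_rot: [-0.0, 0.799, -0.601, 0.001]
force: [0.2, 0.3, 5.0]
grip_width: 0.737
```

```bash
python3 r.py
```

```text
14.6833 [549.35 127.14  86.14] [0.16 0.3  5.05] [-0.077 -0.001 -0.032] bearing -73.84 j6 1.308 62.9783965615082
back to axis, tool: [-0.01  0.15 -0.  ]
```

Call:
{"name": "play_rows", "arguments": {
  "motion": [
    [[0, 0, 0], [0, 0, 2]],
    [[0, 0, 0], [0, 0, 2]],
    [[0, 0, 0], [0, 0, 0]],
    [[0, 0, 0], [0, 0, 0]]
  ]
}}

```text
time_s: 15.02
eef_pos: [549.3, 127.1, 86.1]
ee_rot: [-0.0, 0.778, -0.628, 0.001]
force: [0.1, -0.6, 5.8]
grip_width: 0.743
```

```bash
python3 r.py
```

```text
15.0167 [549.34 127.12  86.13] [ 0.12 -0.65  5.82] [-0.021 -0.071  0.018] bearing -77.84 j6 1.378 63.436885551321026
back to axis, tool: [-0.01  0.14 -0.  ]
```

Call:
{"name": "play_rows", "arguments": {
  "motion": [
    [[0, 0, 0], [0, 0, 2]],
    [[0, 0, 0], [0, 0, 2]],
    [[0, 0, 0], [0, 0, 0]],
    [[0, 0, 0], [0, 0, 0]]
  ]
}}

```text
time_s: 15.35
eef_pos: [549.4, 127.1, 86.1]
ee_rot: [-0.0, 0.756, -0.655, 0.001]
force: [0.9, 0.3, 4.7]
grip_width: 0.738
```

```bash
python3 r.py
```

```text
15.35 [549.41 127.09  86.12] [0.91 0.28 4.66] [-0.095 -0.075  0.058] bearing -81.83 j6 1.448 63.02711056261033
back to axis, tool: [-0.04  0.21 -0.  ]
```

Call:
{"name": "play_rows", "arguments": {
  "motion": [
    [[0, 0, 0], [0, 0, 2]],
    [[0, 0, 0], [0, 0, 2]],
    [[0, 0, 0], [0, 0, 0]],
    [[0, 0, 0], [0, 0, 0]]
  ]
}}

```text
time_s: 15.68
eef_pos: [549.5, 127.0, 86.0]
ee_rot: [-0.001, 0.732, -0.681, 0.001]
force: [2.6, -2.5, 6.0]
grip_width: 0.735
```

```bash
python3 r.py
```

```text
15.6833 [549.49 126.98  86.03] [ 2.58 -2.48  6.  ] [-0.204 -0.411  0.113] bearing -85.84 j6 1.518 62.741869426670824
back to axis, tool: [-0.14  0.28 -0.  ]
```

Threads bite at ~61° (torque rising, lid starting down). Small steps, following 0.08 mm/deg.

Call:
{"name": "play_rows", "arguments": {
  "motion": [
    [[0.25, -0.25, 0.12], [0, 0, 1.5]],
    [[0, 0, 0.12], [0, 0, 1.5]],
    [[0, 0, 0], [0, 0, 0]],
    [[0, 0, 0], [0, 0, 0]]
  ]
}}

```text
time_s: 16.02
eef_pos: [549.7, 126.8, 85.9]
ee_rot: [-0.0, 0.714, -0.7, 0.001]
force: [1.3, -1.4, 6.0]
grip_width: 0.739
```

```bash
python3 r.py
```

```text
16.0167 [549.67 126.81  85.91] [ 1.33 -1.44  5.96] [-0.175 -0.25   0.16 ] bearing -88.85 j6 1.57 63.131647837152435
back to axis, tool: [-0.3   0.47 -0.  ]
```

Call:
{"name": "play_rows", "arguments": {
  "motion": [
    [[0.1, -0.1, 0.12], [0, 0, 1.5]],
    [[0, 0, 0.12], [0, 0, 1.5]],
    [[0, 0, 0], [0, 0, 0]],
    [[0, 0, 0], [0, 0, 0]]
  ]
}}

```text
time_s: 16.35
eef_pos: [549.9, 126.7, 85.8]
ee_rot: [0.001, -0.696, 0.718, -0.001]
force: [1.5, -1.4, 7.1]
grip_width: 0.737
```

```bash
python3 r.py
```

```text
16.35 [549.9 126.7  85.8] [ 1.53 -1.44  7.14] [-0.138 -0.245  0.164] bearing -91.84 j6 1.622 62.92183686211267
back to axis, tool: [-0.38  0.71 -0.  ]
```

```bash
cat > d.py <<'E'
from h import *
T=[];F=[]
for i in range(4):
    im=ctrl.capture("wrist");s=ctrl.sense();T.append(s["wrist_torque"]);F.append(s["force"])
print("T",np.mean(T,0).round(3),np.std(T,0).round(3),"F",np.mean(F,0).round(2),"z",s["eef_pos"].round(2),s["time_s"])
n,L,st,c=cv2.connectedComponentsWithStats((im.min(axis=2)[300:410,238:405]>110).astype(np.uint8))
print([(c[i]+[238,300],st[i,4]) for i in range(1,n) if st[i,4]>50])
save(im,"d_last")
E
python3 d.py
```

```text
T [-0.185 -0.261  0.197] [0.026 0.026 0.012] F [ 1.5  -1.58  7.43] z [549.88 126.71  85.8 ] 16.55
[(array([258.14754098, 355.5136612 ]), np.int32(183)), (array([389.94822006, 395.69579288]), np.int32(309))]
```

No slip (dot still at (258,355)); torque averages 0.20 N m. Smaller steps without extra lowering.

Call:
{"name": "play_rows", "arguments": {
  "motion": [
    [[0, 0, -0.1], [0, 0, 1]],
    [[0, 0, -0.1], [0, 0, 1]],
    [[0, 0, 0], [0, 0, 0]],
    [[0, 0, 0], [0, 0, 0]]
  ]
}}

```text
time_s: 16.88
eef_pos: [549.9, 126.6, 85.8]
ee_rot: [0.001, -0.683, 0.73, -0.001]
force: [2.6, -2.1, 5.6]
grip_width: 0.736
```

```bash
python3 d.py
```

```text
T [-0.245 -0.501  0.333] [0.006 0.017 0.029] F [ 2.98 -1.88  6.04] z [549.95 126.63  85.78] 17.0833
[(array([258.41847826, 355.49456522]), np.int32(184)), (array([389.75872093, 395.11337209]), np.int32(344))]
```

Call:
{"name": "play_rows", "arguments": {
  "motion": [
    [[0, 0, 0], [0, 0, 1]],
    [[0, 0, 0], [0, 0, 0]],
    [[0, 0, 0], [0, 0, 0]],
    [[0, 0, 0], [0, 0, 0]]
  ]
}}

```text
time_s: 17.42
eef_pos: [549.9, 126.6, 85.8]
ee_rot: [0.001, -0.677, 0.736, -0.001]
force: [2.3, -2.4, 5.6]
grip_width: 0.742
```

```bash
python3 d.py
```

```text
T [-0.22  -0.529  0.347] [0.02  0.014 0.03 ] F [ 2.93 -2.17  5.33] z [549.94 126.63  85.76] 17.6167
[(array([258.25806452, 355.51612903]), np.int32(186)), (array([389.7122905 , 394.83798883]), np.int32(358))]
```

Call:
{"name": "play_rows", "arguments": {
  "motion": [
    [[0, 0, 0], [0, 0, 1]],
    [[0, 0, 0], [0, 0, 0]],
    [[0, 0, 0], [0, 0, 0]],
    [[0, 0, 0], [0, 0, 0]]
  ]
}}

```text
time_s: 17.95
eef_pos: [549.9, 126.6, 85.7]
ee_rot: [0.001, -0.67, 0.742, -0.001]
force: [3.7, -3.5, 4.5]
grip_width: 0.739
```

```bash
python3 d.py; python3 d.py
```

```text
T [-0.25  -0.505  0.362] [0.052 0.009 0.013] F [ 3.09 -2.31  5.15] z [549.91 126.61  85.73] 18.15
[(array([258.25806452, 355.51612903]), np.int32(186)), (array([389.62634409, 394.61827957]), np.int32(372))]
T [-0.254 -0.543  0.348] [0.041 0.012 0.032] F [ 3.41 -2.39  5.66] z [549.92 126.6   85.72] 18.35
[(array([258.25806452, 355.51612903]), np.int32(186)), (array([389.73994638, 394.5924933 ]), np.int32(373))]
```

Call:
{"name": "play_rows", "arguments": {
  "motion": [
    [[0, 0, 0.05], [0, 0, 1]],
    [[0, 0, 0.05], [0, 0, 0.5]],
    [[0, 0, 0], [0, 0, 0]],
    [[0, 0, 0], [0, 0, 0]],
    [[0, 0, 0], [0, 0, 0]]
  ]
}}

```text
time_s: 18.77
eef_pos: [550.0, 126.6, 85.7]
ee_rot: [0.001, -0.66, 0.751, -0.001]
force: [2.5, -0.9, 5.7]
grip_width: 0.738
```

```bash
python3 d.py; python3 d.py;python3 r.py
```

```text
T [-0.246 -0.55   0.475] [0.008 0.02  0.014] F [ 2.87 -2.02  5.25] z [549.95 126.64  85.69] 18.9667
[(array([258.43243243, 355.45945946]), np.int32(185)), (array([389.7377892 , 394.32647815]), np.int32(389))]
T [-0.246 -0.574  0.481] [0.014 0.035 0.017] F [ 3.48 -2.51  5.18] z [549.95 126.6   85.67] 19.1667
[(array([258.43243243, 355.45945946]), np.int32(185)), (array([389.7377892 , 394.32647815]), np.int32(389))]
19.1667 [549.95 126.6   85.67] [ 3.83 -2.31  5.19] [-0.259 -0.571  0.476] bearing -97.33 j6 1.718 62.9543303939013
back to axis, tool: [-0.4   0.81 -0.  ]
```

Torque 0.475–0.48 N m, mid-window. Letting go and rising.

Call:
{"name": "play_rows", "arguments": {
  "motion": [
    [[0, 0, 0], [0, 0, 0]],
    [[0, 0, 0], [0, 0, 0]],
    [[0, 0, 0], [0, 0, 0]],
    [[0, 0, 0], [0, 0, 0]],
    [[0, 0, 0], [0, 0, 0]],
    [[0, 0, 0], [0, 0, 0]],
    [[0, 0, 0], [0, 0, 0]]
  ],
  "fingers": 85
}}

```text
time_s: 19.75
eef_pos: [549.2, 126.8, 85.2]
ee_rot: [-0.0, -0.659, 0.752, 0.0]
force: [-0.9, 0.2, -0.3]
grip_width: 0.999
```

```bash
python3 r.py
```

```text
19.75 [549.18 126.84  85.17] [-0.9   0.21 -0.25] [ 0.058 -0.003  0.029] bearing -97.51 j6 1.721 85.28743249869397
back to axis, tool: [-0.26  0.01  0.  ]
```

Call:
{"name": "play_rows", "arguments": {
  "motion": [
    [[0, 0, -5], [0, 0, 0]],
    [[0, 0, -15], [0, 0, 0]],
    [[0, 0, -25], [0, 0, 0]],
    [[0, 0, -35], [0, 0, 0]],
    [[0, 0, -35], [0, 0, 0]],
    [[0, 0, -35], [0, 0, 0]],
    [[0, 0, -30], [0, 0, 0]],
    [[0, 0, -20], [0, 0, 0]],
    [[0, 0, 0], [0, 0, 0]],
    [[0, 0, 0], [0, 0, 0]],
    [[0, 0, 0], [0, 0, 0]]
  ]
}}

```text
time_s: 20.67
eef_pos: [548.9, 126.8, 284.3]
ee_rot: [-0.001, -0.659, 0.752, 0.001]
force: [-0.3, 0.4, -0.6]
grip_width: 0.988
```

```bash
python3 - <<'E'
from h import *
s=ctrl.sense();print(s["time_s"],s["eef_pos"],s["force"].round(2),s["wrist_torque"].round(3),s["grip_width"])
im=ctrl.capture("wrist");save(im,"w7")
k=ctrl.spot_in("wrist","lid_mid")[0];c=np.array(k["position"])*[640,480];print(c,k["p"],atz("wrist",*c,110,s))
k=ctrl.spot_in("wrist","lid_dot")[0];c=np.array(k["position"])*[640,480];print("dot",c,k["p"],atz("wrist",*c,110,s))
E
```

```text
20.6667 [548.866366   126.79858283 284.29987522] [-0.25  0.36 -0.59] [-0.021  0.002 -0.003] 0.9878875284909691
[323.2   219.504] 0.88 [548.80698006 125.58109929 110.        ]
dot [320.    218.496] 0.84 [550.05881753 128.22586212 110.        ]
```

View pics/w7.png

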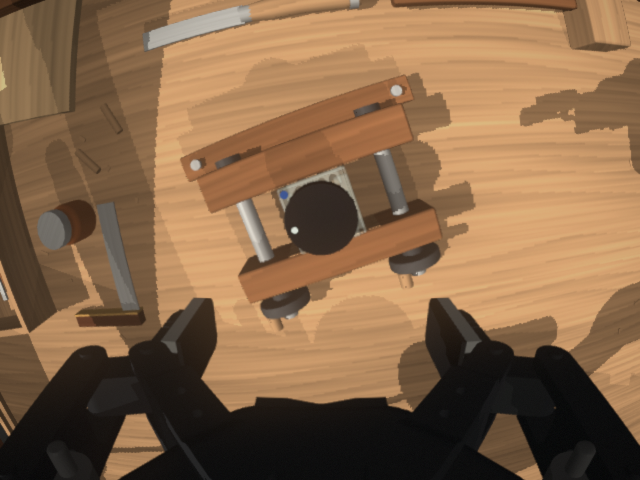

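The lid sits centred on the jar at (321,218) with its dot at (294,230). Nothing else has moved, and the force readings returned to zero, so the torque reading had no offset. Handing in.

```bash
python3 -c "
from rig import ctrl
print(ctrl.finish_job())"
```

```text
the job is handed in; nothing more can be done
None
```

The lid is screwed on snug, and I handed the job in after about 21 s of the 61 s allowed. `finish_job` gave no verdict.

- **Placing:** I gripped the lid centred, brought its dot to the 177° gap and lowered it gently. It touched the ring with its centre about 99.1 mm up, inside the 98.2–102.2 mm range, and I pressed with about 5–7 N.
- **Tightening:** It turned freely for about 60°, then the threads bit. I stopped about 14° later at 0.475–0.48 N m, inside the 0.4–0.55 window. The lid did not slip in the grip.
- **Torque reading:** The torque did not rise evenly. It stayed near 0.35 N m for about 2° before climbing again. There was also a sideways force of about 4 N while tightening. After I let go, force and torque read about zero, so the sensor had no offset to correct for.
- **Last check:** After release, the last picture shows the lid centred on the jar. The gripper is open about 200 mm above the working height and touching nothing. Nothing else visible in that picture looks moved, but it does not cover the far right of the bench. I made no measurement of the lid's final height.

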